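# Fit the bauble stand on the painting jig and load the blue bauble

### The job

Set the bauble stand on the painting jig with its foot's long edge along the blue fence, and work it along the fence under light pressure until the hole in its foot drops over the brass locating pin and the foot lies flat on the plate. Then lift the blue bauble from the drying tray and set it gently in the stand's cup, neck up. Never lean hard on the jig or the glass, and leave the other things on the bench where they are.

Things in the scene. Friction and masses are not known exactly. Their poses are not given: they have to be found in the camera images.
- jig: Painting jig screwed to the bench, left or right of its middle: aluminium plate 100 (x) x 200 (y) x 20 mm thick, with a blue fence 12 mm thick, 22 mm high above the plate, along its far (+x) edge. Origin: centre of the plate's underside; x points at the fence, y along it, z up. A dark slot runs along y at x = +7.5 mm; a brass locating pin is clamped upright in it.
- jig_fence (a point): Middle of the fence's straight face, which looks towards the robot, at the plate's upper face (jig frame x = +38, y = 0, z = 20 mm). Axes as the jig's. The pin's axis is 30.5 mm from this face.
- jig_slot (a point): Point on the plate's upper face, on the slot line at mid-length; axes as the jig's. The pin, 8 mm thick, stands 7 mm above the plate (straight for 4 mm, then a cone to 3.6 mm at the tip), at x = 0 and anywhere between y = -12 and +12 mm of this point: it is fixed where the last user clamped it, its y is not reported and must be found by eye or by feel.
- stand: Loose bauble stand, 0.2 to 0.3 kg: steel foot 60 (x) x 110 (y) x 8 mm; on it a white square column 40 x 40 mm centred at y = +25 mm, from 8 to 42 mm height, then a black cup ring 40 mm across, 32 mm inside, up to 50 mm. Origin: centre of the foot's underside; z up. Grip it by two opposite sides of the column. Either long edge may go against the fence.
- stand_hole (a point): Centre of the 10 mm through hole in the stand's foot, at the underside (stand frame x = 0, y = -27 mm, z = 0); 30 mm from either long edge, 28 mm from the nearer end. Axes as the stand's.
- stand_column (a point): Centre of the stand's column at the height to grip it (stand frame x = 0, y = +25, z = 33 mm). Axes as the stand's.
- stand_cup (a point): Where the centre of a seated bauble's ball lies (stand frame x = 0, y = +25, z = 73 mm; the cup's rim is 23 mm lower). Axes as the stand's.
- tray: Fixed wooden drying tray 80 (x) x 250 (y) x 18 mm with three 32 mm holes at y = -85, 0 and +85 mm, a bauble in each; any colour may be in any hole. Origin: centre of its underside, y along its length, z up.
- bauble_blue: Dark blue glass bauble, a ball 56 mm in diameter, 35 g, with a clear neck 9 mm in diameter reaching 37.5 mm above the centre. Origin: centre of the ball; z points out of the neck. It sits in its tray hole with the centre 41 mm above the bench.
- bauble_red: Red bauble like the blue one, in the tray. To be left.
- bauble_gold: Gold bauble like the blue one, in the tray. To be left.
- pot_yellow: Small pot of yellow paint, 53 mm across, 34 mm high, between jig and tray. Origin: centre of its underside. To be left.
- pot_blue: Low tub of blue paint, 92 mm across, 50 mm high, far side of the bench. Origin: centre of its underside. To be left.
- pot_brown: Brown pot, 74 mm across, 85 mm high, at the left. Origin: centre of its underside. To be left.
- squeeze_bottle: White squeeze bottle with red nozzle, 64 mm across, 178 mm high, at the left. Origin: centre of its underside. To be left.
- bulb: Reddish-brown rubber bulb applicator, 58 mm across, 82 mm high with its needle, far side. Origin: centre of its underside. To be left.
- tin: Dark metal tin, 70 mm across, 75 mm high, at the right. Origin: centre of its underside. To be left.
- brush: Thin artist's brush, 220 mm long, 7 mm thick, lying at the far right of the bench. Origin: middle of its length, at the bench. To be left.
There are look-alikes about, which are no part of the job. There is more than one size of the jig; the job needs the largest.

How it is judged:
By the outcome, as a careful person would: the job done as asked, in the order asked, and still so for the second after the job is handed in, with the robot touching nothing.
It also fails if it takes over 67 s, if anything falls off the work surface, if the arm or the gripper's body presses on something with over 40 N, if the wrist force passes 120 N, or if a joint passes its speed limit or range.

### The arm

A 6-joint arm with a two-finger parallel gripper is mounted at the origin on the work surface. World frame = base frame: x ahead of the robot, y to its left, z up, the work surface at z = 0. Lengths are in m, angles in rad, forces in N, time in s.
With the tool pointing down it reaches from about 0.4 to 0.825 m from the base axis. Payload 7 kg.
Tool frame: the origin (TCP) lies on the centre line of the jaws, within the pads' length; the fingertips stand 11 mm ahead of it and the grasp point (between the pads) lies 8 mm behind it; z points along the fingers, y is the direction in which the jaws open and shut (so a half turn about z gives the same grasp; the last joint's range is limited). The gripper opens to 88 mm and grips with 3 to 60 N. Pads are 19 mm wide; open, the fingers measure 130 mm over their backs; the gripper's body (78 mm by 193 mm) begins 47 mm behind the grasp point.
Start: joints at [1.516, 0.359, 0.012, 0, -1.224, -0.288], TCP at [0.227, 0.636, 0.238] pointing down, gripper open.
Joint ranges: [-3.07, 3.07], [-1.43, 2.12], [-1.02, 1.25], [-3.03, 1.67], [-3.05, -0], [-3.03, 3.03]. Speed limits (rad/s): [2.39, 2.39, 3.01, 3.14, 3.14, 3.14].

### API

Orientations are given as [roll, pitch, yaw] about the fixed x, y, z axes, in that order (R = Rz(yaw) Ry(pitch) Rx(roll)).
In Python, from station import * gives the robot as it stands.
- The arm moves only by the tool play_rows, never from a script. Its argument "targets" is a list of rows, each a list of 7 numbers: the turn, a rotation vector about the world's x, y, z in rad, then the shift along the world's x, y, z in m, then the opening, from 0 (shut) to 1 (fully open). A call has 1 to 12 rows; each row shifts and turns the pose as measured when the row begins; what a row does not reach is not made up. A row lasts 1/8 s, in which the tool goes at most 62.5 mm and 10.7 degrees, less where a joint would pass 70% of its speed; a pose out of reach is approached as far as the arm can. A call is refused whole if a number of a shift passes 0.0625 or a number of a turn 0.188, either way. A call with a gripper value outside its range is refused whole. The fingers move at their own pace and stop on an object; "grip_force" is the grip in N (left out, the last holds). Time passes only in rows, so rows that do not move let the fingers close. It gives the time, the measured TCP pose, the force and the opening at its end, in the units of the state.
- get_state(): the state, without advancing time (a new reading comes with each control period).
- grab_frame(name): name is "scene" or "top" or "wrist"; returns (picture, depth): 480x640x3 uint8, blue, green, red; 480x640 float32, m along the optical axis (not along the pixel's ray), 0 where there is no reading.
- camera_params(name): a dict with "camera_matrix" (3x3 intrinsics, pixels), "extrinsics" (4x4, takes a point from world to camera coordinates); the wrist camera has in their place "hand_eye" (4x4, takes a point from camera to tool coordinates, whose origin is the TCP and whose axes are the flange's). Camera axes: x right, y up, looking along -z (the intrinsics and any distortion apply to the point x, -y, -z); pixel columns grow to the right and rows downward; lengths in m; the calibration is good to about 2 mm. A picture is of the moment at which its call begins: read the wrist's pose just before it. camera_params takes no time and is no camera call.
- job_done(): hands the job in, once; it reports no verdict.
The state is a dict: "t": time; "q": joint angles; "qd": joint speeds; "joint_efforts": joint torques, N m; "eef_pos": TCP position; "ee_rot": TCP orientation; "force": force on the tool from outside, world axes, zero at the start; "moment": the same for the moment, N m; "width": finger opening in m.
Only numpy, scipy, OpenCV 4.12 (cv2) and the standard library are available. Lean on these libraries where they do the work, as an engineer would, in place of code of your own. Each camera call takes 0.05 s, during which the arm holds its last target.

## Working session

There is one attempt and no reset: what is moved stays moved. The work goes in short steps, Python scripts to look and compute and a tool call to move; the robot and the scene stay as the last step left them, time stands still between calls to the robot, and variables do not carry over. Pictures are saved under pics/ and viewed, and the job is handed in when it is done.

Besides the shell and the picture viewer there is one more tool, called after "Request:" by a JSON object that holds its "method" and its "body". play_rows: Moves the arm, as the interface text tells. Its arguments: {"type":"object","properties":{"targets":{"type":"array","items":{"type":"array","items":{"type":"number"}}},"grip_force":{"type":"number"}},"required":["targets"]}

```bash
mkdir -p pics; ls
python3 - <<'E'
from station import *
import cv2,numpy as np
s=get_state();print({k:np.round(v,3).tolist() for k,v in s.items()})
for n in("scene","top"):
    im,d=grab_frame(n);cv2.imwrite(f"pics/{n}0.png",im);np.save(f"{n}0.npy",d)
    print(n,{k:np.round(v,4).tolist() if not isinstance(v,str) else v for k,v in camera_params(n).items()})
print(camera_params("wrist"))
E
```

```text
pics
{'t': 0.0, 'q': [1.516, 0.359, 0.011, -0.0, -1.224, -0.288], 'qd': [0.001, -0.001, -0.0, 0.0, -0.001, -0.0], 'joint_efforts': [0.003, -58.271, 29.306, 6.997, 0.007, -0.0], 'eef_pos': [0.227, 0.635, 0.237], 'ee_rot': [3.14, -0.0, -0.343], 'force': [0.494, 0.103, 0.362], 'moment': [-0.008, -0.015, 0.008], 'width': 0.087}
scene {'camera_matrix': [[497.0232, 0.0, 329.3681], [0.0, 497.0232, 236.1107], [0.0, 0.0, 1.0]], 'extrinsics': [[-0.256, 0.9665, 0.0202, 0.1295], [-0.6595, -0.1899, 0.7273, 0.3534], [0.7068, 0.1728, 0.686, -1.5843], [0.0, 0.0, 0.0, 1.0]]}
top {'camera_matrix': [[528.8825, 0.0, 330.8514], [0.0, 528.8825, 243.6206], [0.0, 0.0, 1.0]], 'extrinsics': [[0.0164, -0.9999, 0.0015, -0.0018], [0.991, 0.0164, 0.1326, -0.581], [-0.1326, -0.0007, 0.9912, -1.3832], [0.0, 0.0, 0.0, 1.0]]}
{'camera_matrix': array([[385.80790226,   0.        , 321.78501606],
       [  0.        , 385.80790226, 244.56059202],
       [  0.        ,   0.        ,   1.        ]]), 'hand_eye': array([[-2.17454403e-03,  9.50877469e-01,  3.09559866e-01,
         8.41567831e-02],
       [ 9.99997451e-01,  2.25578335e-03,  9.55063403e-05,
         8.74459093e-04],
       [-6.07485164e-04,  3.09559285e-01, -9.50879950e-01,
        -1.47024288e-01],
       [ 0.00000000e+00,  0.00000000e+00,  0.00000000e+00,
         1.00000000e+00]])}
```

View pics/top0.png

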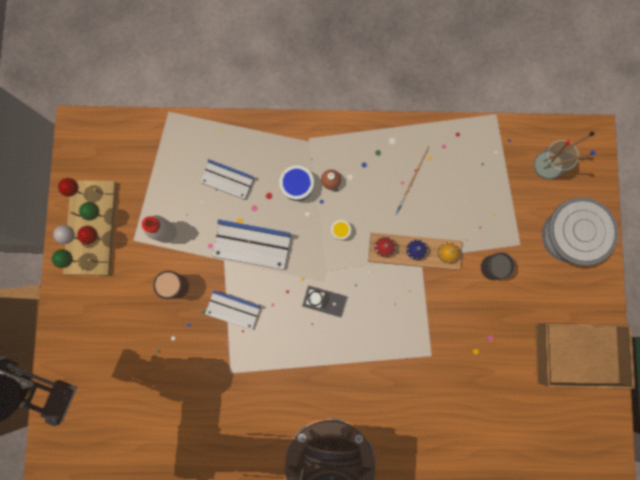

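View pics/scene0.png

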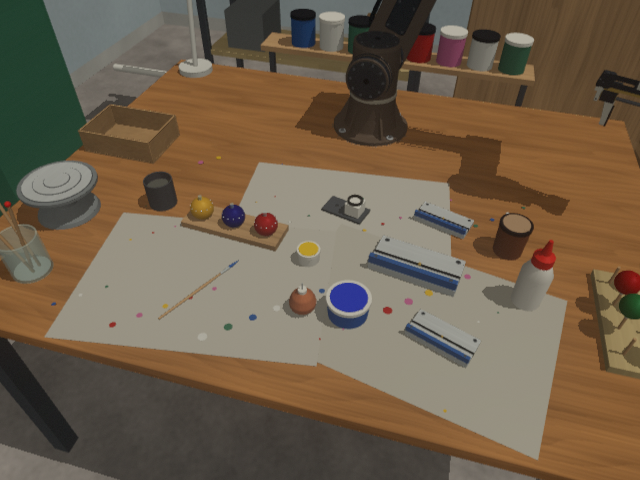

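Three jigs are visible in the top image: (228,180), (252,245) and (233,310). The one at (252,245) looks largest. I'll confirm that with a crop and measured sizes.

```bash
cat > h.py <<'E'
from station import *
import cv2,numpy as np
from scipy.spatial.transform import Rotation as R
def cam(n,state=None):
    p=camera_params(n);K=p["camera_matrix"]
    if n=="wrist":
        T=np.eye(4);T[:3,:3]=R.from_euler("xyz",state["ee_rot"]).as_matrix();T[:3,3]=state["eef_pos"]
        W=T@p["hand_eye"]   # cam->world
    else: W=np.linalg.inv(p["extrinsics"])
    return K,W
def cloud(n,d,state=None):
    K,W=cam(n,state);v,u=np.mgrid[0:480,0:640]
    P=np.stack([(u-K[0,2])/K[0,0]*d,-(v-K[1,2])/K[1,1]*d,-d],-1)
    return P@W[:3,:3].T+W[:3,3]
def onz(n,uv,z,state=None):
    K,W=cam(n,state);uv=np.atleast_2d(uv).astype(float)
    r=np.stack([(uv[:,0]-K[0,2])/K[0,0],-(uv[:,1]-K[1,2])/K[1,1],-np.ones(len(uv))],-1)@W[:3,:3].T
    c=W[:3,3];return c+r*((z-c[2])/r[:,2])[:,None]
def proj(n,P,state=None):
    K,W=cam(n,state);P=np.atleast_2d(P);C=(P-W[:3,3])@W[:3,:3]
    return np.stack([K[0,0]*C[:,0]/-C[:,2]+K[0,2],K[1,1]*-C[:,1]/-C[:,2]+K[1,2]],-1)
E
python3 - <<'E'
from h import *
im=cv2.imread("pics/top0.png");d=np.load("top0.npy")
c=cloud("top",d)
cv2.imwrite("pics/c1.png",cv2.resize(im[150:340,190:360],None,fx=3,fy=3,interpolation=cv2.INTER_CUBIC))
cv2.imwrite("pics/c2.png",cv2.resize(im[215:285,350:480],None,fx=6,fy=6,interpolation=cv2.INTER_CUBIC))
for nm,u,v in [("red",385,247),("blue",417,250),("gold",449,252),("jigplate",252,250),("cup",316,298),("col",334,304),("yel",341,230),("bluepot",297,182),("brown",169,284),("bot",151,225),("bulb",332,178),("tin",498,265),("bench",300,400)]:
    print(nm,c[v,u].round(3))
# blobs above bench
E
```

```text
red [ 0.57  -0.135  0.068]
blue [ 0.564 -0.219  0.066]
gold [ 0.559 -0.302  0.072]
jigplate [0.562 0.221 0.024]
cup [0.435 0.045 0.042]
col [ 0.421 -0.004 -0.004]
yel [0.392 0.007 1.448]
bluepot [0.746 0.102 0.051]
brown [0.463 0.422 0.087]
bot [0.607 0.458 0.143]
bulb [0.754 0.008 0.068]
tin [ 0.529 -0.435  0.055]
bench [0.166 0.083 0.004]
```

View pics/c1.png

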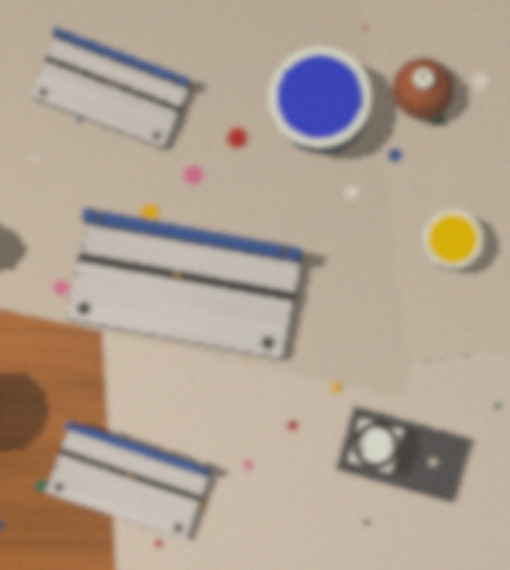

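View pics/c2.png

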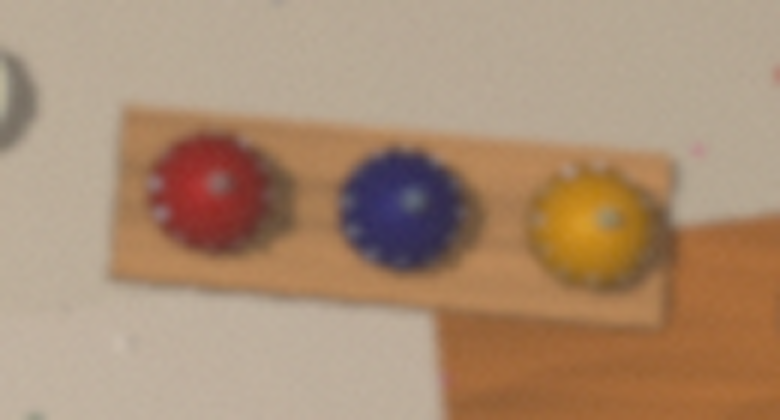

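The blue bauble is in the middle tray hole, with its neck at about (418,248). The largest jig has its brass pin at about (249,241), a little left (+y) of mid-slot. The stand is at (325,301), with the cup to the left and the hole to the right. Next I'll turn these pixels into positions.

Run:
```python
from h import *
f=lambda pts,z,o=(190,150),s=3:onz("top",[(o[0]+(x+.5)/s-.5,o[1]+(y+.5)/s-.5) for x,y in pts],z)
print("foot corners",f([(357,408),(473,441),(454,501),(337,469)],.008).round(4).tolist())
print("hole",f([(433,462)],.008).round(4).tolist(),"cup",f([(377,446)],.05).round(4).tolist())
print("jig plate near corners",f([(68,320),(285,357)],.02).round(4).tolist(),"fence top far", f([(84,210),(302,250)],.042).round(4).tolist())
print("slot ends",f([(80,258),(295,296)],.02).round(4).tolist(),"pin",f([(178,273)],.025).round(4).tolist())
o=(350,215)
print("tray",f([(122,105),(672,153),(664,328),(110,280)],.018,o,6).round(4).tolist())
print("necks",f([(219,182),(413,200),(608,217)],.077,o,6).round(4).tolist())
for n,a in(("small1 fence",[(55,28),(190,83)]),("small2 fence",[(68,423),(213,472)])):
  q=f(a,.04);print(n,np.linalg.norm(q[1]-q[0]).round(3))
```

```text
foot corners [[0.4688, 0.0662, 0.008], [0.4407, -0.0393, 0.008], [0.3867, -0.0229, 0.008], [0.4136, 0.083, 0.008]]
hole [[0.4213, -0.0035, 0.008]] cup [[0.4336, 0.0462, 0.05]]
jig plate near corners [[0.5433, 0.3288, 0.02], [0.513, 0.1316, 0.02]] fence top far [[0.6406, 0.3141, 0.042], [0.6075, 0.1171, 0.042]]
slot ends [[0.6002, 0.3205, 0.02], [0.5686, 0.1241, 0.02]] pin [[0.5872, 0.2301, 0.025]]
tray [[0.6173, -0.0986, 0.018], [0.5994, -0.3491, 0.018], [0.5194, -0.3442, 0.018], [0.5371, -0.0937, 0.018]]
necks [[0.5748, -0.1368, 0.077], [0.5683, -0.2213, 0.077], [0.5622, -0.3061, 0.077]]
small1 fence 0.135
small2 fence 0.136
```

Request:
{"method": "play_rows", "body": {"targets": [[0,0,0.007,0.017,-0.049,0,1],[0,0,0.007,0.017,-0.049,0,1],[0,0,0.007,0.017,-0.049,0,1],[0,0,0.007,0.017,-0.049,0,1],[0,0,0.007,0.017,-0.049,0,1],[0,0,0.007,0.017,-0.049,0,1],[0,0,0.007,0.017,-0.049,0,1],[0,0,0.007,0.017,-0.049,0,1],[0,0,0.007,0.017,-0.049,0,1],[0,0,0.007,0.017,-0.049,0,1],[0,0,0.007,0.017,-0.049,0,1],[0,0,0.007,0.017,-0.049,0,1]]}}

```text
t: 1.6
eef_pos: [0.4313, 0.0293, 0.2324]
ee_rot: [3.136, -0.001, -0.25]
force: [1.1, 0.7, -0.3]
width: 0.0876
```

Run:
```python
from h import *
import pickle
s=get_state();im,d=grab_frame("wrist");cv2.imwrite("pics/w1.png",im);np.save("w1.npy",d);pickle.dump(s,open("w1.pkl","wb"))
print(s["eef_pos"],s["ee_rot"])
```

```text
[0.43130682 0.02926753 0.23238388] [ 3.13553624e+00 -1.39477965e-03 -2.49553167e-01]
```

View pics/w1.png

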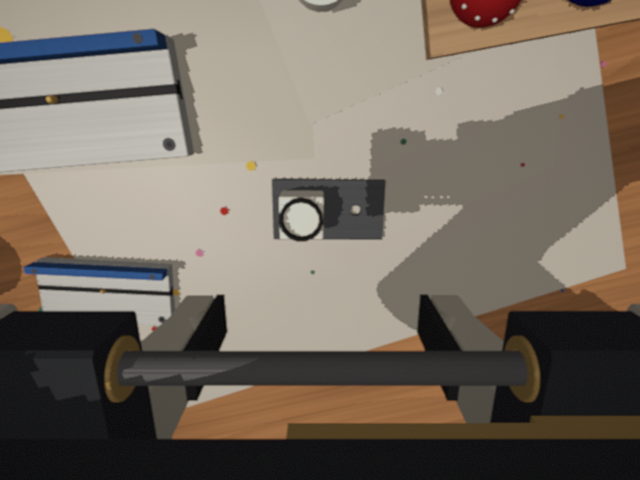

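The wrist view shows the stand's cup at (301,218), its hole at (356,210) and the foot corners (273,179), (385,179), (383,240), (274,240). The pin of the large jig is at (50,99).

Run:
```python
from h import *
import pickle
s=pickle.load(open("w1.pkl","rb"));im=cv2.imread("pics/w1.png")
a=cv2.resize(im[165:255,255:400],None,fx=5,fy=5,interpolation=cv2.INTER_CUBIC)
b=cv2.resize(im[20:200,0:210],None,fx=3.5,fy=3.5,interpolation=cv2.INTER_CUBIC)
cv2.imwrite("pics/c3.png",a);cv2.imwrite("pics/c4.png",b)
f=lambda p,z:onz("wrist",p,z,s).round(4).tolist()
print("foot",f([(273,179),(385,179),(383,240),(274,240)],.008));print("hole",f([(356,210)],.008),"cup",f([(301,218)],.05))
print("pin",f([(50,99)],.026),"slot",f([(0,103),(181,89)],.02),"fence foot",f([(0,64),(165,48)],.02))
```

```text
foot [[0.4711, 0.065, 0.008], [0.4442, -0.0391, 0.008], [0.3845, -0.0248, 0.008], [0.4121, 0.0816, 0.008]]
hole [[0.4215, -0.0053, 0.008]] cup [[0.4369, 0.0446, 0.05]]
pin [[0.586, 0.2271, 0.026]] slot [[0.5951, 0.2743, 0.02], [0.5666, 0.1179, 0.02]] fence foot [[0.6231, 0.2589, 0.02], [0.6, 0.1194, 0.02]]
```

View pics/c3.png

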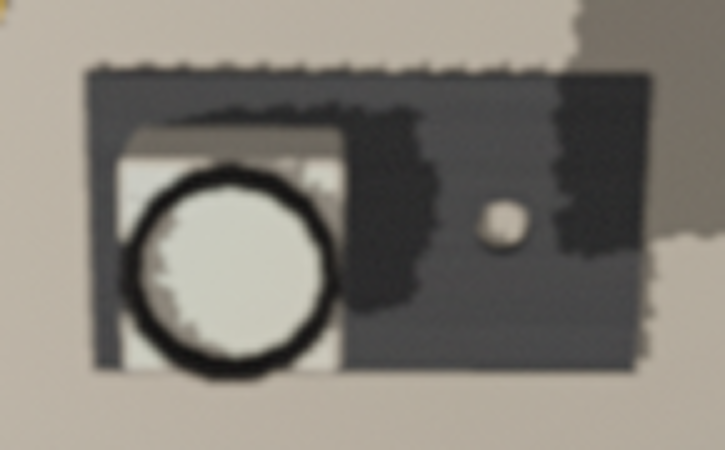

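View pics/c4.png

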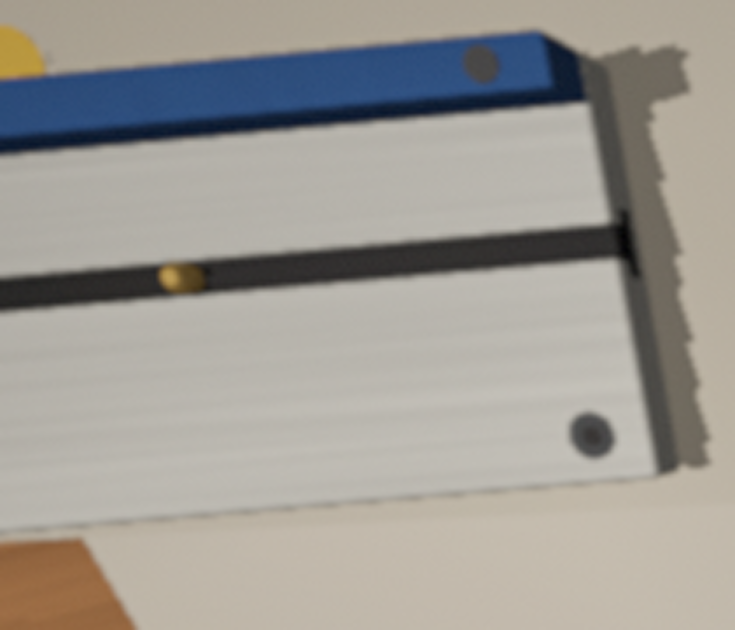

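Request:
{"method": "play_rows", "body": {"targets": [[0.006,-0.0015,0,0.003,0.0155,-0.03,1],[0,0,0,0,0,-0.05,1],[0,0,0,0,0,-0.05,1],[0,0,0,0,0,-0.045,1],[0,0,0,0,0,0,1]]}}

```text
t: 2.28
eef_pos: [0.4351, 0.0374, 0.0536]
ee_rot: [3.141, -0.003, -0.259]
force: [-0.3, 0.6, 2.0]
width: 0.0879
```

Request:
{"method": "play_rows", "body": {"targets": [[0,0.003,0.006,-0.001,0.0075,-0.015,1],[0,0,0,0,0,-0.012,1],[0,0,0,0,0,0,1]]}}

```text
t: 2.65
eef_pos: [0.4366, 0.0463, 0.0296]
ee_rot: [-3.14, -0.003, -0.251]
force: [-0.4, 0.4, -0.4]
width: 0.0877
```

Request:
{"method": "play_rows", "body": {"grip_force": 25, "targets": [[0,0,0,-0.002,0,-0.004,1],[0,0,0,0,0,0,0],[0,0,0,0,0,0,0],[0,0,0,0,0,0,0],[0,0,0,0,0,0,0],[0,0,0,0,0,0,0],[0,0,0,0,0,0,0],[0,0,0,0,0,0,0]]}}

```text
t: 3.65
eef_pos: [0.4359, 0.0467, 0.0278]
ee_rot: [-3.137, -0.006, -0.251]
force: [-0.6, 0.6, 0.7]
width: 0.0396
```

Request:
{"method": "play_rows", "body": {"targets": [[0,0,0,0,0,0.03,0],[0,0,0,0,0,0.04,0],[0,0,0.02,0.015,0.04,0.04,0],[0,0,0.02,0.015,0.04,0.03,0],[0,0,0.02,0.015,0.04,0,0],[0,0,0.02,0.015,0.03,0,0],[0,0,0,0,0,0,0],[0,0,0,0,0,0,0]]}}

```text
t: 4.65
eef_pos: [0.4921, 0.1991, 0.169]
ee_rot: [-3.141, 0.002, -0.172]
force: [0.3, 0.1, -3.2]
width: 0.0402
```

Run:
```python
from h import *
import pickle
s=get_state();im,d=grab_frame("wrist");cv2.imwrite("pics/w2.png",im);np.save("w2.npy",d);pickle.dump(s,open("w2.pkl","wb"))
print(s["eef_pos"],s["ee_rot"],s["width"],s["force"])
```

```text
[0.49207862 0.19911402 0.16896952] [-3.14126963e+00  1.75102388e-03 -1.72338455e-01] 0.04022863205678866 [ 0.3249573   0.0720731  -3.22933734]
```

View pics/w2.png

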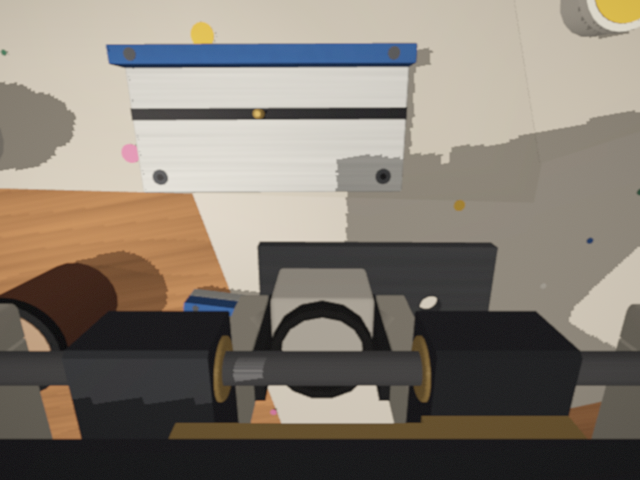

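The jig now shows cleanly: pin at (258,113), fence base near row 66, and slot from (133,114) to (407,113). The held stand's fence-side edge runs from (260,243) to (495,245), and its hole is at (429,303).

Run:
```python
from h import *
im=cv2.imread("pics/w2.png")
cv2.imwrite("pics/c5.png",cv2.resize(im[35:205,90:430],(800,400),interpolation=cv2.INTER_CUBIC))
cv2.imwrite("pics/c6.png",cv2.resize(im[230:330,245:505],(780,300),interpolation=cv2.INTER_CUBIC))
```

```text
(no output)
```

View pics/c5.png

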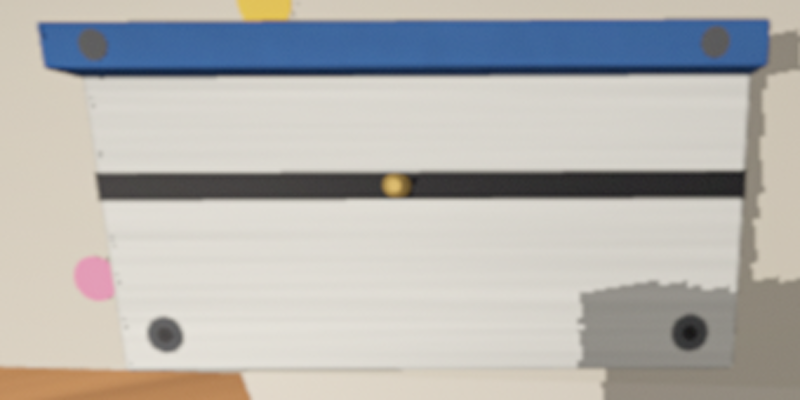

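View pics/c6.png

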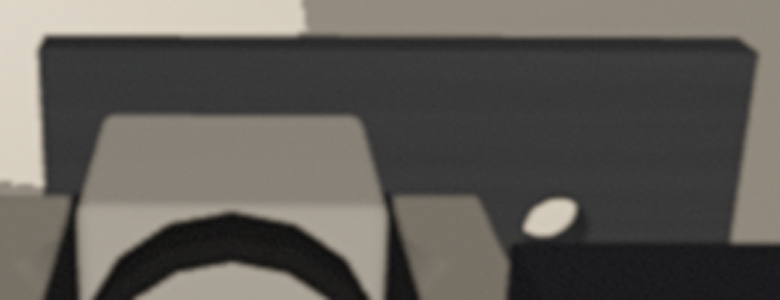

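Run:
```python
from h import *
import pickle
s=pickle.load(open("w2.pkl","rb"))
def f(pts,z,o,k): return onz("wrist",[(o[0]+(x+.5)/k-.5,o[1]+(y+.5)/k-.5) for x,y in pts],z,s)
J=lambda p,z:f(p,z,(90,35),800/340); S=lambda p,z:f(p,z,(245,230),3)
ang=lambda a,b:np.degrees(np.arctan2(-(a-b)[0],(a-b)[1])).round(2)
sl=J([(99,187),(744,184)],.02);fe=J([(84,76),(750,73)],.02);ne=J([(127,371),(731,368)],.02);pin=J([(395,185)],.026)[0];ft=J([(46,67),(768,67)],.042)
for n,q in(("slot",sl),("fence",fe),("near",ne),("fencetop near edge",ft)): print(n,q.round(4).tolist(),ang(q[0],q[1]),np.linalg.norm(q[0]-q[1]).round(4))
fz=s["eef_pos"][2]-.0278
fo=S([(46,49),(757,52)],fz+.008);fb=S([(40,37),(740,40)],fz);h=S([(551,217)],fz+.004)[0]
for n,q in(("foot top",fo),("foot bot",fb)):print(n,q.round(4).tolist(),ang(q[0],q[1]),np.linalg.norm(q[0]-q[1]).round(4))
print("pin",pin,"hole",h)
u=(sl[0]-sl[1]);u/=np.linalg.norm(u);m=sl.mean(0)
print("pin along slot from mid",(pin-m)@u,"pin-hole",pin-h)
nrm=np.array([u[1],-u[0],0])
print("pin->fence dist",(fe.mean(0)-pin)@nrm,"slot->fence",(fe.mean(0)-m)@nrm,"hole->footedge",(fo.mean(0)-h)@nrm,(fb.mean(0)-h)@nrm)
print("tcp->foot edge",(fo.mean(0)-s["eef_pos"])@nrm,(fb.mean(0)-s["eef_pos"])@nrm,"tcp->hole along",(h-s["eef_pos"])@u, "across",(h-s["eef_pos"])@nrm, "fence - tcp",(fe.mean(0)-s["eef_pos"])@nrm,"pin-tcp along",(pin-s["eef_pos"])@u)
print(u)
```

```text
slot [[0.6016, 0.3192, 0.02], [0.5679, 0.123, 0.02]] -9.75 0.1991
fence [[0.6324, 0.3134, 0.02], [0.5988, 0.1179, 0.02]] -9.76 0.1984
near [[0.5452, 0.3287, 0.02], [0.5117, 0.1333, 0.02]] -9.72 0.1983
fencetop near edge [[0.6321, 0.3133, 0.042], [0.5976, 0.1177, 0.042]] -10.0 0.1986
foot top [[0.5254, 0.2211, 0.1492], [0.5062, 0.1148, 0.1492]] -10.26 0.108
foot bot [[0.5251, 0.2233, 0.1412], [0.5053, 0.1141, 0.1412]] -10.26 0.111
pin [0.58608364 0.22813428 0.026     ] hole [0.4816867  0.14725635 0.14516952]
pin along slot from mid 0.007187345918195678 pin-hole [ 0.10439694  0.08087792 -0.11916952]
pin->fence dist 0.031198247493208545 slot->fence 0.03130853857518943 hole->footedge 0.03008213232175439 0.02942504291447857
tcp->foot edge 0.028619044334238283 0.027961954926962462 tcp->hole along -0.05286841288468823 across -0.0014630879875161098 fence - tcp 0.11893370818299041 pin-tcp along 0.0445152494800854
[0.16928726 0.98556675 0.        ]
```

Request:
{"method": "play_rows", "body": {"targets": [[0,0,0.009,0.025,0.02,0,0],[0,0,0,0.025,0.02,0,0],[0,0,0,0.025,0.02,-0.02,0],[0,0,0,0.025,0.019,-0.03,0],[0,0,0,0,0,0,0],[0,0,0,0,0,0,0]]}}

```text
t: 5.45
eef_pos: [0.5927, 0.2743, 0.1174]
ee_rot: [3.141, 0.004, -0.169]
force: [0.2, -0.4, -3.6]
width: 0.0399
```

Request:
{"method": "play_rows", "body": {"targets": [[0.0033,-0.0107,0.006,0,0.004,-0.02,0],[0,0,0,0,0,-0.018,0],[0,0,0,0,0,-0.012,0],[0,0,0,0,0,0,0],[0,0,0,0,0,0,0]]}}

```text
t: 6.08
eef_pos: [0.5926, 0.2768, 0.0697]
ee_rot: [-3.134, -0.009, -0.164]
force: [-0.2, -0.6, -3.3]
width: 0.0397
```

Run:
```python
from h import *
import pickle
s=get_state();im,d=grab_frame("wrist");cv2.imwrite("pics/w3.png",im);pickle.dump(s,open("w3.pkl","wb"))
print(s["eef_pos"],s["ee_rot"],s["width"],s["force"])
im,d=grab_frame("scene");cv2.imwrite("pics/s3.png",cv2.resize(im[200:320,340:540],(800,480),interpolation=cv2.INTER_CUBIC))
```

```text
[0.59257839 0.27679004 0.06974597] [-3.13417109 -0.00945704 -0.1636922 ] 0.03973694052413082 [-0.2097846  -0.58983773 -3.32748322]
```

View pics/w3.png

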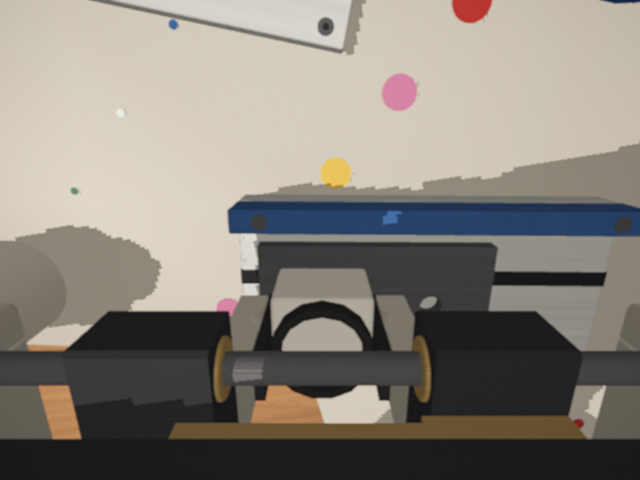

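View pics/s3.png

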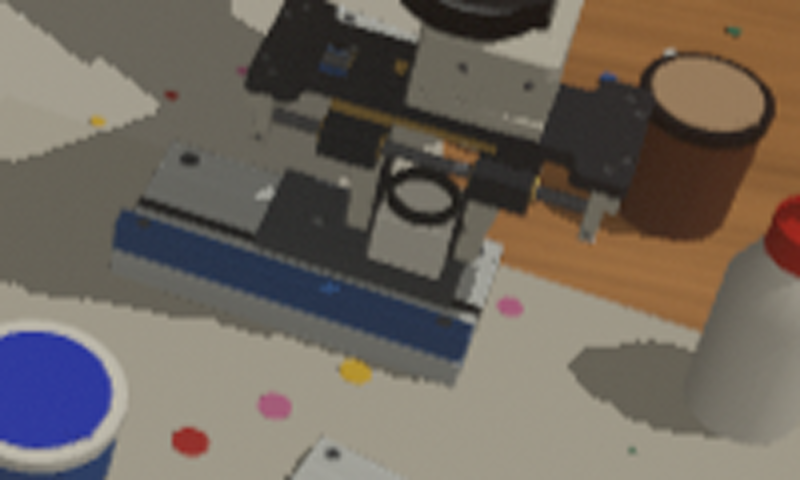

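Request:
{"method": "play_rows", "body": {"targets": [[0,0,0,0,0,-0.008,0],[0,0,0,0,0,-0.004,0],[0,0,0,0,0,0,0],[0,0,0,0,0,0,0]]}}

```text
t: 6.68
eef_pos: [0.5928, 0.2771, 0.0575]
ee_rot: [-3.133, -0.01, -0.164]
force: [-0.1, 0.6, -2.8]
width: 0.0399
```

Request:
{"method": "play_rows", "body": {"targets": [[0,0,0,0.0015,-0.0003,0,0],[0,0,0,0.0015,-0.0003,0,0],[0,0,0,0.001,-0.0002,0,0],[0,0,0,0,0,0,0]]}}

```text
t: 7.18
eef_pos: [0.5957, 0.2765, 0.0575]
ee_rot: [-3.134, -0.008, -0.164]
force: [-1.0, 0.4, -1.8]
width: 0.0397
```

Request:
{"method": "play_rows", "body": {"targets": [[0,0,0,0.001,-0.0002,0,0],[0,0,0,0.001,-0.0002,0,0],[0,0,0,0,0,0,0]]}}

```text
t: 7.55
eef_pos: [0.5959, 0.2764, 0.0573]
ee_rot: [-3.134, -0.005, -0.164]
force: [-1.0, 0.4, -3.3]
width: 0.0397
```

Request:
{"method": "play_rows", "body": {"targets": [[0,0,0,0.002,-0.0003,0,0],[0,0,0,0.002,-0.0003,0,0]]}}

```text
t: 7.8
eef_pos: [0.5961, 0.2761, 0.0568]
ee_rot: [-3.136, 0.001, -0.165]
force: [-11.7, 4.9, 2.3]
width: 0.0402
```

Request:
{"method": "play_rows", "body": {"targets": [[0,-0.006,0,0,0,0,0],[0,0,0,0.0003,0,-0.002,0],[0,0,0,0.0003,0,-0.002,0],[0,0,0,0,0,0,0]]}}

```text
t: 8.3
eef_pos: [0.5959, 0.2761, 0.0539]
ee_rot: [-3.136, -0.004, -0.164]
force: [-2.6, 1.3, -0.6]
width: 0.04
```

Request:
{"method": "play_rows", "body": {"targets": [[0,0,0,0.0007,0.002,-0.001,0],[0,0,0,0.0007,0.002,-0.001,0]]}}

```text
t: 8.55
eef_pos: [0.5963, 0.2784, 0.052]
ee_rot: [-3.139, -0.002, -0.165]
force: [-4.5, 0.2, 0.5]
width: 0.04
```

Request:
{"method": "play_rows", "body": {"targets": [[0.002,-0.003,0,0.0005,0.002,-0.0015,0],[0,0,0,0.0005,0.0015,-0.0015,0]]}}

```text
t: 8.8
eef_pos: [0.5967, 0.2811, 0.0481]
ee_rot: [-3.138, -0.003, -0.165]
force: [-4.2, -0.8, -1.8]
width: 0.0399
```

Request:
{"method": "play_rows", "body": {"targets": [[0,0,0,0,0,-0.001,0],[0,0,0,0,0,-0.001,0],[0,0,0,0,0,-0.001,0]]}}

```text
t: 9.18
eef_pos: [0.5967, 0.2812, 0.0479]
ee_rot: [-3.138, -0.004, -0.164]
force: [-8.4, -1.2, 7.6]
width: 0.0397
```

It bottomed out at the expected height (0.048). A small nudge along the fence will show whether the pin holds it.

Request:
{"method": "play_rows", "body": {"targets": [[0,0,0,-0.0007,0,0.0005,0],[0,0,0,0.0003,0.002,0,0],[0,0,0,0.0003,0.002,0,0]]}}

```text
t: 9.55
eef_pos: [0.5968, 0.2821, 0.048]
ee_rot: [3.14, -0.003, -0.164]
force: [-3.2, -8.2, 2.9]
width: 0.0399
```

Request:
{"method": "play_rows", "body": {"targets": [[0,0,0,0,-0.0005,0,0],[0,0,0,0,0,0,1],[0,0,0,0,0,0,1],[0,0,0,0,0,0,1],[0,0,0,0,0,0,1],[0,0,0,0,0,0.03,1],[0,0,0,0,0,0.05,1],[0,0,0,-0.02,-0.02,0.05,1],[0,0,0,-0.025,-0.02,0.03,1],[0,0,0,-0.025,-0.02,0,1],[0,0,0,0,0,0,1]]}}

```text
t: 10.92
eef_pos: [0.5281, 0.2219, 0.2139]
ee_rot: [-3.138, -0.01, -0.163]
force: [1.2, 0.9, -0.0]
width: 0.0878
```

Run:
```python
from h import *
import pickle
s=get_state();im,d=grab_frame("wrist");cv2.imwrite("pics/w4.png",im);np.save("w4.npy",d);pickle.dump(s,open("w4.pkl","wb"))
print(s["eef_pos"],s["ee_rot"],s["width"],s["force"])
```

```text
[0.52813917 0.22194546 0.21390695] [-3.13834379 -0.00967956 -0.16305821] 0.08779348271156331 [ 1.22342442  0.93109622 -0.01119141]
```

View pics/w4.png

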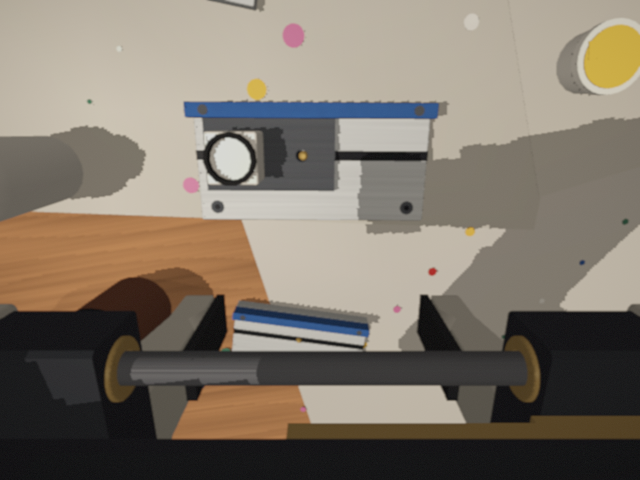

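Run:
```python
from h import *
import pickle
s=pickle.load(open("w4.pkl","rb"));im=cv2.imread("pics/w4.png");d=np.load("w4.npy")
cv2.imwrite("pics/c7.png",cv2.resize(im[95:225,180:345],(762,600),interpolation=cv2.INTER_CUBIC))
c=cloud("wrist",d,s)
for n,u,v in(("foot R near",325,180),("foot R far",325,128),("foot mid",285,180),("foot L",208,183),("plate",385,135),("plate2",400,180)):
    print(n,np.median(c[v-2:v+3,u-2:u+3].reshape(-1,3),0).round(4))
print("cup rim centre",onz("wrist",[(230,158)],.07,s),"pin",onz("wrist",[(302,155)],.026,s))
```

```text
foot R near [0.563  0.2131 0.0278]
foot R far [0.6053 0.2062 0.0279]
foot mid [0.5686 0.2471 0.0276]
foot L [0.5779 0.3124 0.0288]
plate [0.5911 0.1565 0.0195]
plate2 [0.5509 0.1479 0.0201]
cup rim centre [[0.59634682 0.27917504 0.07      ]] pin [[0.58675004 0.22900243 0.026     ]]
```

View pics/c7.png

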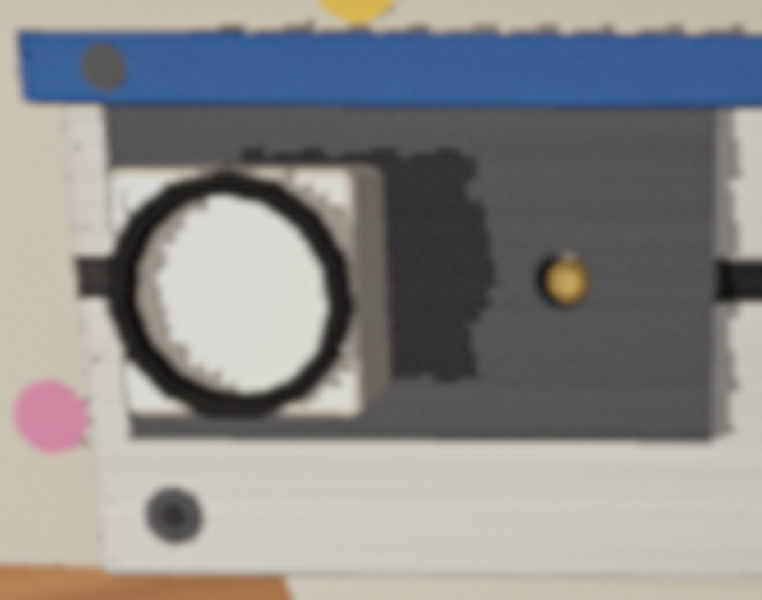

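The foot is flat: its top face reads 27.6–28.8 mm all over. The pin shows in the hole at (302,155) and the long edge lies along the fence. Now the bauble, starting with the wrist joint's range.

Run:
```python
from h import *
s=get_state();print(np.round(s["q"],3),s["ee_rot"])
d=np.load("top0.npy");c=cloud("top",d)
# fit blue sphere
im=cv2.imread("pics/top0.png");
v,u=np.mgrid[0:480,0:640];m=((u-417)**2+(v-250)**2<8**2)
P=c[m];P=P[P[:,2]>.03]
from scipy.optimize import least_squares
r=least_squares(lambda p:np.linalg.norm(P-[p[0],p[1],.041],axis=1)-.028,[.566,-.219],loss="soft_l1",f_scale=.002);print(r.x)
```

```text
[ 0.743  0.204 -0.261  0.007 -1.096  0.662] [-3.13804683 -0.01066438 -0.16272861]
[ 0.56886847 -0.21992209]
```

Request:
{"method": "play_rows", "body": {"targets": [[0,0,-0.165,0.004,-0.049,0,1],[0,0,-0.165,0.004,-0.049,0,1],[0,0,-0.165,0.004,-0.049,0,1],[0,0,-0.165,0.004,-0.049,0,1],[0,0,-0.165,0.004,-0.049,0,1],[0,0,-0.165,0.004,-0.049,0,1],[0,0,-0.165,0.004,-0.049,0,1],[0,0,-0.165,0.004,-0.049,0,1],[0,0,-0.165,0.004,-0.05,0,1],[0,0,0,0,0,0,1]]}}

```text
t: 12.22
eef_pos: [0.5736, -0.2305, 0.2096]
ee_rot: [-3.141, -0.014, -1.692]
force: [0.1, 1.2, -0.8]
width: 0.0879
```

Run:
```python
from h import *
import pickle
s=get_state();im,d=grab_frame("wrist");cv2.imwrite("pics/w5.png",im);np.save("w5.npy",d);pickle.dump(s,open("w5.pkl","wb"))
print(s["eef_pos"],s["ee_rot"],s["qd"].round(3) if hasattr(s["qd"],"round") else s["qd"])
```

```text
[ 0.57362927 -0.23048257  0.20956431] [-3.140861   -0.01366653 -1.69210096] [ 0.027  0.002 -0.005 -0.011  0.004  0.015]
```

View pics/w5.png

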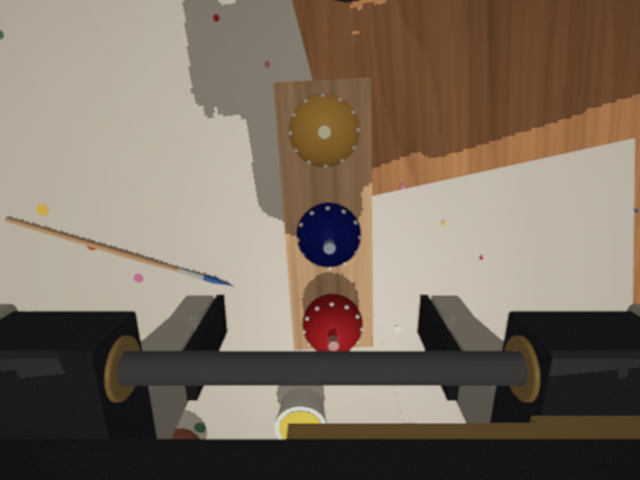

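The blue bauble is the middle one of three in this view: ball at (329,234), neck at (329,247), with gold at (324,130) and red at (333,323).

Run:
```python
from h import *
import pickle
from scipy.optimize import least_squares
s=pickle.load(open("w5.pkl","rb"));d=np.load("w5.npy");c=cloud("wrist",d,s);im=cv2.imread("pics/w5.png")
print("neck",onz("wrist",[(329.5,247)],.077,s),"outline ctr",onz("wrist",[(329,234.5)],.043,s))
v,u=np.mgrid[0:480,0:640];m=((u-329)**2+(v-232)**2<26**2)
P=c[m];P=P[(P[:,2]>.03)&(P[:,2]<.068)]
r=least_squares(lambda p:np.linalg.norm(P-[p[0],p[1],.041],axis=1)-.028,[.566,-.219],loss="soft_l1",f_scale=.002);print("sphere",r.x,len(P))
print("tray corners",onz("wrist",[(275,83),(371,78)],.018,s).round(4).tolist())
cv2.imwrite("pics/c8.png",cv2.resize(im[70:360,260:390],(270*1,600),interpolation=cv2.INTER_CUBIC))
```

```text
neck [[ 0.56827383 -0.22404276  0.077     ]] outline ctr [[ 0.5680336  -0.22435056  0.043     ]]
sphere [ 0.56909137 -0.22303365] 1889
tray corners [[0.5971, -0.3502, 0.018], [0.519, -0.3443, 0.018]]
```

View pics/c8.png

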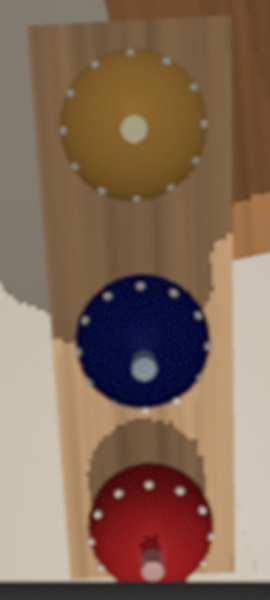

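Request:
{"method": "play_rows", "body": {"targets": [[0.0136,-0.0017,0.05,-0.005,0.007,0,1],[0,0,0,0,0,-0.04,1],[0,0,0,0,0,-0.045,1],[0,0,0,0,0,-0.02,1],[0,0,0,0,0,0,1]]}}

```text
t: 12.9
eef_pos: [0.5716, -0.2181, 0.101]
ee_rot: [-3.14, 0.001, -1.628]
force: [0.8, 0.0, 0.4]
width: 0.0876
```

Request:
{"method": "play_rows", "body": {"targets": [[0,0,-0.01,-0.003,-0.0055,-0.02,1],[0,0,0,0,0,-0.02,1],[0,0,0,0,0,-0.01,1],[0,0,0,0,0,0,1]]}}

```text
t: 13.4
eef_pos: [0.5728, -0.2218, 0.0539]
ee_rot: [-3.134, -0.001, -1.631]
force: [-0.3, -0.1, -0.4]
width: 0.0874
```

Request:
{"method": "play_rows", "body": {"targets": [[0.0005,0.0076,0,-0.004,-0.0017,-0.01,1],[0,0,0,0,0,-0.008,1],[0,0,0,0,0,0,1]]}}

```text
t: 13.78
eef_pos: [0.5698, -0.2235, 0.0366]
ee_rot: [-3.139, -0.001, -1.63]
force: [-0.6, -0.2, 0.4]
width: 0.0877
```

Request:
{"method": "play_rows", "body": {"grip_force": 6, "targets": [[0,0,0,-0.0015,0,-0.003,1],[0,0,0,0,0,0,0],[0,0,0,0,0,0,0],[0,0,0,0,0,0,0],[0,0,0,0,0,0,0],[0,0,0,0,0,0,0]]}}

```text
t: 14.52
eef_pos: [0.5689, -0.2237, 0.0343]
ee_rot: [-3.138, -0.001, -1.63]
force: [1.0, -0.0, 0.1]
width: 0.0556
```

Gripped at 55.6 mm, which matches the ball. Lifting straight up and looking.

Request:
{"method": "play_rows", "body": {"targets": [[0,0,0,0,0,0,0],[0,0,0,0,0,0.02,0],[0,0,0,0,0,0.04,0],[0,0,0,0,0,0.05,0],[0,0,0,0,0,0.04,0],[0,0,0,0,0,0,0]]}}

```text
t: 15.28
eef_pos: [0.567, -0.2236, 0.1877]
ee_rot: [-3.141, -0.001, -1.631]
force: [-0.1, -0.0, -0.9]
width: 0.0554
```

Run:
```python
from h import *
s=get_state();im,d=grab_frame("wrist");cv2.imwrite("pics/w6.png",im);print(s["eef_pos"],s["ee_rot"])
```

```text
[ 0.56697283 -0.22355016  0.18766512] [-3.14105496e+00 -8.79478448e-04 -1.63073702e+00]
```

View pics/w6.png

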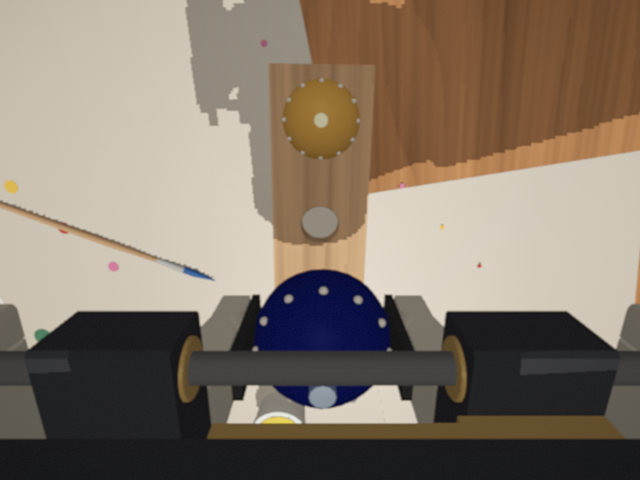

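Request:
{"method": "play_rows", "body": {"targets": [[0,0,0,0.003,0.025,0,0],[0,0,0,0.003,0.046,0,0],[0,0,0,0.003,0.048,0,0],[0,0,0,0.003,0.048,0,0],[0,0,0,0.003,0.048,0,0],[0,0,0,0.003,0.048,0,0],[0,0,0,0.003,0.048,0,0],[0,0,0,0.003,0.048,0,0],[0,0,0,0.003,0.048,0,0],[0,0,0,0.003,0.048,0,0],[0,0,0,0,0.025,0,0],[0,0,0,0,0,0,0]]}}

```text
t: 16.82
eef_pos: [0.5852, 0.2693, 0.1663]
ee_rot: [3.113, -0.01, -1.636]
force: [1.6, -0.4, -0.3]
width: 0.0554
```

Request:
{"method": "play_rows", "body": {"targets": [[0.008,-0.029,0,0.011,0.011,0.015,0],[0,0,0,0,0,0,0],[0,0,0,0,0,0,0]]}}

```text
t: 17.2
eef_pos: [0.5968, 0.2786, 0.1818]
ee_rot: [-3.141, -0.001, -1.638]
force: [0.6, -0.7, 0.5]
width: 0.0558
```

Run:
```python
from h import *
import pickle
s=get_state();im,d=grab_frame("wrist");cv2.imwrite("pics/w7.png",im);print(s["eef_pos"],s["ee_rot"])
pickle.dump(s,open("w7.pkl","wb"))
im,d=grab_frame("scene");cv2.imwrite("pics/s7.png",im)
```

```text
[0.59680993 0.2785733  0.18179205] [-3.14069993e+00 -5.48031018e-04 -1.63807268e+00]
```

View pics/w7.png

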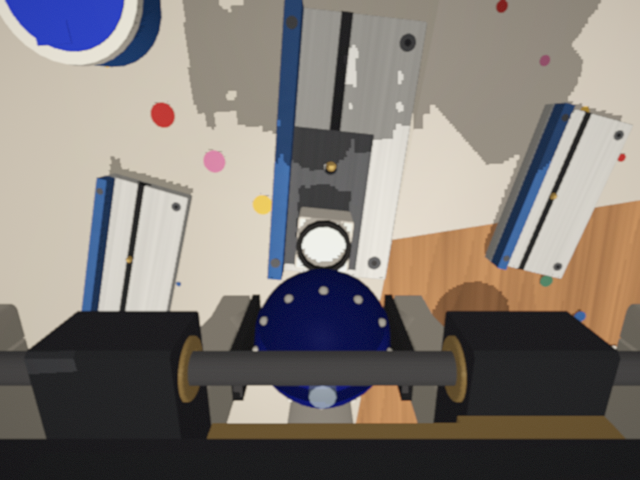

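View pics/s7.png

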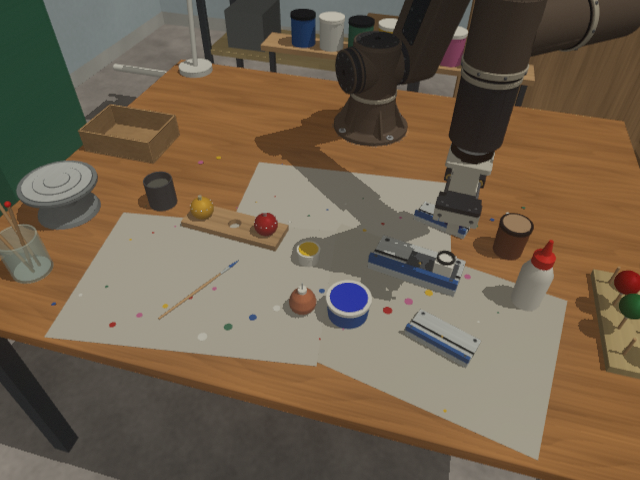

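The cup ring is at (324,244) and the held ball at (321,338), neck toward (322,396). I'll work out both relative to the TCP.

Run:
```python
from h import *
import pickle
s=pickle.load(open("w7.pkl","rb"));im=cv2.imread("pics/w7.png")
cv2.imwrite("pics/c9.png",cv2.resize(im[120:300,250:400],(500,600),interpolation=cv2.INTER_CUBIC))
print("cup",onz("wrist",[(324,244)],.07,s)[0],"pin",onz("wrist",[(331,167)],.026,s)[0])
s6=dict(eef_pos=[ 0.56697283,-0.22355016,0.18766512],ee_rot=[-3.14105496e+00,-8.79478448e-04,-1.63073702e+00])
print("tray hole",onz("wrist",[(319.5,221)],.018,s6)[0])
for p in (s["eef_pos"],[.5957,.2807,.07]):print(proj("wrist",p,s),proj("scene",p))
# simulate outline of sphere with offset along tool x
K,W=cam("wrist",s)
Rt=R.from_euler("xyz",s["ee_rot"]).as_matrix()
rng=np.random.default_rng(0);S=rng.normal(size=(4000,3));S/=np.linalg.norm(S,axis=1)[:,None]
for dx in(-.003,0,.003):
  c=np.array(s["eef_pos"])+Rt@[dx,0,-.008]
  q=proj("wrist",c+.028*S,s);print(dx,q.min(0).round(1),q.max(0).round(1))
```

```text
cup [0.59488357 0.27711951 0.07      ] pin [0.5859907  0.22913564 0.026     ]
tray hole [ 0.56841951 -0.22706088  0.018     ]
[[320.97136908 327.22627348]] [[454.76134534 216.45998068]]
[[323.191425   248.87741703]] [[445.73365887 255.61219516]]
-0.003 [252.1 275.6] [389.7 417.8]
0 [251.7 269. ] [390.1 411.4]
0.003 [251.2 262.2] [390.5 405. ]
```

View pics/c9.png

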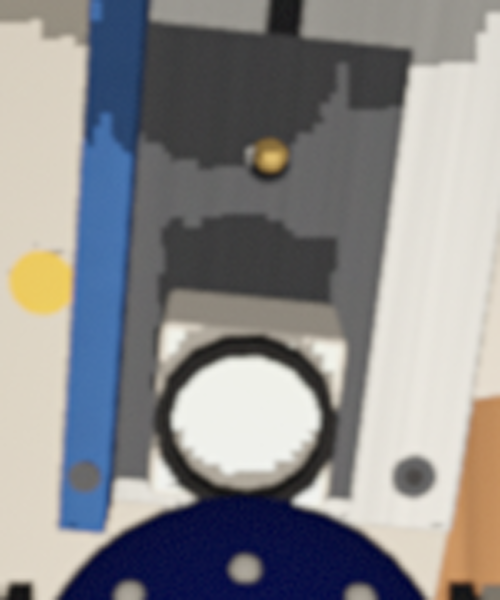

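Request:
{"method": "play_rows", "body": {"targets": [[0,0,0,-0.0016,0.001,-0.025,0],[0,0,0,0,0,-0.025,0],[0,0,0,0,0,-0.015,0],[0,0,0,0,0,0,0],[0,0,0,0,0,0,0]]}}

```text
t: 17.92
eef_pos: [0.5963, 0.2783, 0.1172]
ee_rot: [-3.138, 0.001, -1.64]
force: [0.3, -0.5, -1.3]
width: 0.0554
```

Request:
{"method": "play_rows", "body": {"targets": [[0,0.003,0,-0.0015,0.002,-0.01,0],[0,0,0,0,0,-0.009,0],[0,0,0,0,0,0,0],[0,0,0,0,0,0,0]]}}

```text
t: 18.42
eef_pos: [0.5953, 0.281, 0.0984]
ee_rot: [-3.14, 0.003, -1.64]
force: [-0.0, 0.1, 0.4]
width: 0.0557
```

Request:
{"method": "play_rows", "body": {"targets": [[0,0,0,0,-0.0012,-0.005,0],[0,0,0,0,0,-0.003,0],[0,0,0,0,0,0,0]]}}

```text
t: 18.8
eef_pos: [0.5954, 0.2798, 0.0901]
ee_rot: [-3.139, 0.003, -1.64]
force: [0.1, -0.9, -0.2]
width: 0.0555
```

Run:
```python
from h import *
s=get_state();print(s["eef_pos"],s["ee_rot"],s["force"])
im,d=grab_frame("scene");cv2.imwrite("pics/s8.png",cv2.resize(im[190:310,360:520],(800,600),interpolation=cv2.INTER_CUBIC))
```

```text
[0.59539212 0.27975591 0.09009321] [-3.13943621e+00  2.77966221e-03 -1.63964118e+00] [ 0.07159139 -0.89440509 -0.1730306 ]
```

View pics/s8.png

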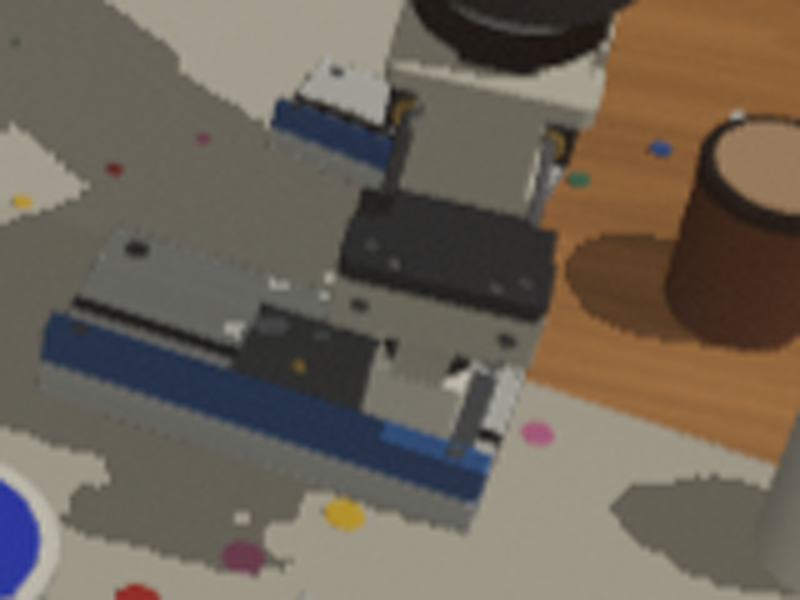

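The gripper covers the ball here, but the stand still sits square on the pin at (298,366). Lowering the last few millimetres gently.

Request:
{"method": "play_rows", "body": {"targets": [[0,0,0,0,0,-0.002,0],[0,0,0,0,0,-0.0015,0]]}}

```text
t: 19.1
eef_pos: [0.5956, 0.2799, 0.0868]
ee_rot: [-3.139, 0.003, -1.64]
force: [-0.2, 0.2, 0.5]
width: 0.0553
```

Request:
{"method": "play_rows", "body": {"targets": [[0,0,0,0,0,-0.0012,0],[0,0,0,0,0,-0.0012,0]]}}

```text
t: 19.35
eef_pos: [0.5962, 0.2806, 0.0856]
ee_rot: [-3.137, 0.004, -1.639]
force: [-3.0, -0.1, 8.4]
width: 0.0555
```

Request:
{"method": "play_rows", "body": {"targets": [[0,0,0,0,0,0.0003,0],[0,0,0,0,0,0,0]]}}

```text
t: 19.6
eef_pos: [0.5961, 0.2806, 0.0861]
ee_rot: [-3.137, 0.005, -1.639]
force: [0.4, 0.4, 0.0]
width: 0.0557
```

Request:
{"method": "play_rows", "body": {"targets": [[0,0,0,0,0,0,0.75],[0,0,0,0,0,0,0.85],[0,0,0,0,0,0,1],[0,0,0,0,0,0,1],[0,0,0,0,0,0,1]]}}

```text
t: 20.23
eef_pos: [0.596, 0.2803, 0.0855]
ee_rot: [-3.138, 0.004, -1.639]
force: [0.7, 0.1, 0.4]
width: 0.0873
```

Fully open. Now straight up, clear of the neck, then back for a look.

Request:
{"method": "play_rows", "body": {"targets": [[0,0,0,0,0,0.02,1],[0,0,0,0,0,0.04,1],[0,0,0,0,0,0.05,1],[0,0,0,-0.01,0.01,0.04,1],[0,0,0,-0.02,0.02,0.02,1],[0,0,0,0,0.02,0,1],[0,0,0,0,0,0,1]]}}

```text
t: 21.1
eef_pos: [0.5642, 0.3306, 0.2596]
ee_rot: [-3.14, 0.003, -1.64]
force: [-0.0, 0.1, -0.6]
width: 0.0879
```

Run:
```python
from h import *
import pickle
s=get_state();im,d=grab_frame("wrist");cv2.imwrite("pics/w9.png",im);print(s["eef_pos"],s["ee_rot"],s["force"])
np.save("w9.npy",d);pickle.dump(s,open("w9.pkl","wb"))
im,d=grab_frame("scene");cv2.imwrite("pics/s9.png",im);cv2.imwrite("pics/s9c.png",cv2.resize(im[190:310,360:520],(800,600),interpolation=cv2.INTER_CUBIC))
```

```text
[0.56421429 0.33057137 0.25960611] [-3.13973568e+00  2.96730157e-03 -1.64021624e+00] [-0.0396331   0.06932652 -0.57018995]
```

View pics/w9.png

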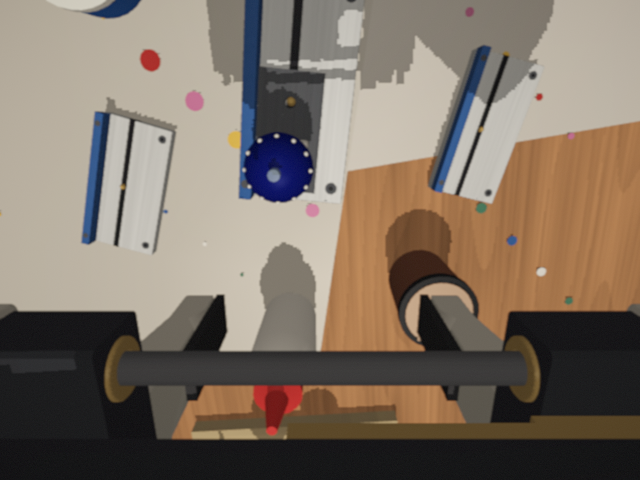

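View pics/s9c.png

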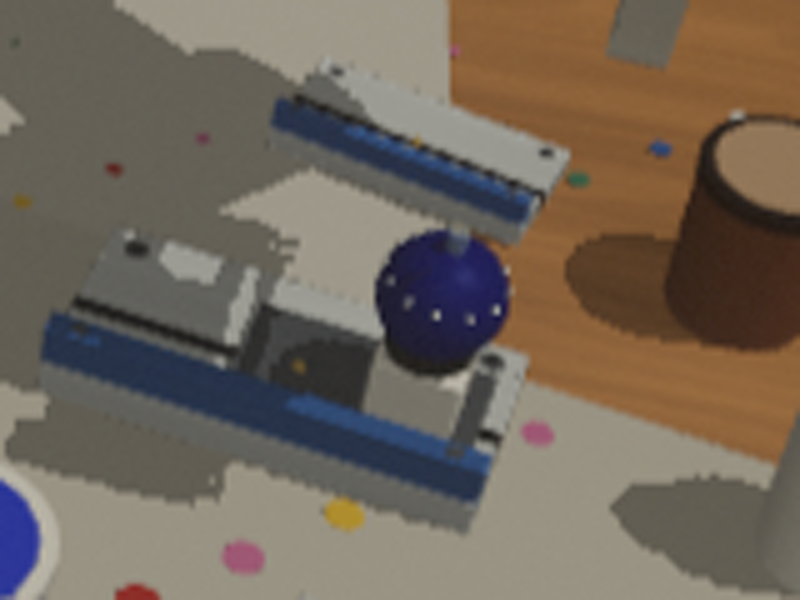

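View pics/s9.png

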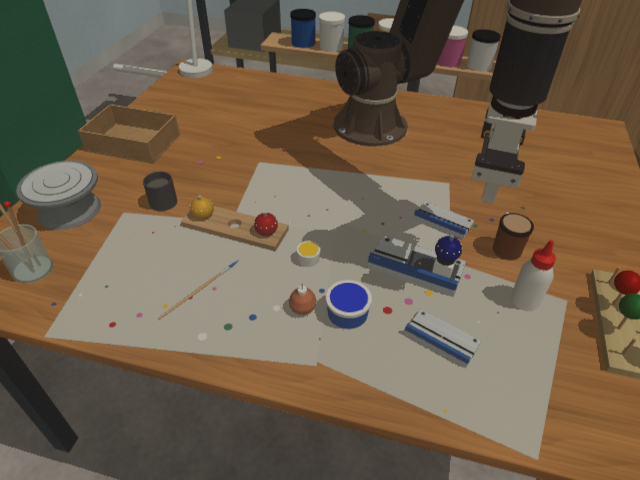

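The blue bauble sits in the cup in both views, and everything else looks where it was. I'll check the neck's tilt, the ball's height and the foot's flatness numerically.

Run:
```python
from h import *
import pickle
from scipy.optimize import least_squares
s=pickle.load(open("w9.pkl","rb"));d=np.load("w9.npy");c=cloud("wrist",d,s)
v,u=np.mgrid[0:480,0:640];P=c[(u-278)**2+(v-166)**2<28**2];P=P[(P[:,2]>.07)&(P[:,2]<.12)]
r=least_squares(lambda p:np.linalg.norm(P-p,axis=1)-.028,[.596,.28,.093],loss="soft_l1",f_scale=.002).x;print("ball",r.round(4))
for dt in(0,20):
  pass
print("scene ball, neck tip upright:",proj("scene",[r,r+[0,0,.0375]]),"seen",(360+442/5,190+300/5),(360+457/5,190+232/5))
print("wrist neck tip upright:",proj("wrist",r+[0,0,.0375],s),"seen (273.5,175)")
for p in((265,125),(300,125),(315,120),(318,80),(270,75)):print(p,c[p[1]-1:p[1]+2,p[0]-1:p[0]+2].reshape(-1,3).mean(0).round(4))
```

```text
ball [0.5958 0.2806 0.0925]
scene ball, neck tip upright: [[447.58605868 248.18088955]
 [450.9192076  235.26505918]] seen (448.4, 250.0) (451.4, 236.4)
wrist neck tip upright: [[272.3378197  174.16659984]] seen (273.5,175)
(265, 125) [0.6117 0.2476 0.028 ]
(300, 125) [0.579  0.25   0.0279]
(315, 120) [0.5646 0.2465 0.0279]
(318, 80) [0.5592 0.2123 0.0278]
(270, 75) [0.6022 0.2051 0.0278]
```

Ball centre is at 92.5 mm (expected 93), the neck is upright in both views and the foot is flat at 28 mm. Handing in.

```bash
python3 -c "
from station import *
print(job_done())"
```

```text
the job is handed in; nothing more can be done
None
```

The bauble stand is on the largest jig's pin with its foot flat, and the blue bauble sits in its cup, neck up. I handed in just after t = 21 s of the 67 s allowed.

- **Stand:** I set its long edge against the blue fence and slid it along under light pressure until the hole dropped over the brass pin. The contact readings I took stayed under about 13 N. A nudge along the fence was then stopped after about 1 mm, so the pin holds it. The foot's top face reads 27.8–28.0 mm at five points, against 28 mm if flat.
- **Bauble:** I gripped it at 6 N and set it in the cup with an 8 N peak reading at contact. The ball centre reads 92.5 mm high, against 93 mm when seated. The neck matches the upright projection within 1–2 pixels in both camera views.
- **Everything else:** the red and gold baubles and the other things on the bench look undisturbed in the last scene image. I did not measure their positions. The gripper was open and touching nothing.

My cup position estimates differed by up to about 3 mm across x and y, and the ball settled about 1 mm as it touched the cup. No check failed.

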